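# Open the hopper guard of a pug mill by parking its captive screw

## Robot

A 7-joint arm with a two-finger parallel gripper is mounted at the origin on the work surface. World frame = base frame: x ahead of the robot, y to its left, z up, the work surface at z = 0. Lengths are in m, angles in rad, forces in N, time in s.
With the tool pointing down it reaches from about 0.425 to 0.875 m from the base axis. Payload 4.7 kg.
Tool frame: the origin (TCP) lies on the centre line of the jaws, within the pads' length; the fingertips stand ahead of it and the grasp point (between the pads) lies 2 mm behind it (nose_length is the z of the fingertips in the tool frame, in m); z points along the fingers, y is the line along which they close (so a half turn about z gives the same grasp; the last joint's range is limited). The gripper opens to 87 mm and grips with 3 to 60 N. Pads are 19 mm wide; open, the fingers measure 117 mm over their backs; the gripper's body (75 mm by 190 mm) begins 51 mm behind the grasp point.
Start: joints at [-1.119, 0.321, -0.07, 1.45, 0.023, 1.371, -0.057], TCP at [0.276, 0.589, 0.24] pointing down, gripper open.
Joint ranges: [-2.86, 2.86], [-0.3, 2.09], [-1.38, 1.24], [0.06, 2.45], [-1.56, 4.7], [0.09, 2.05], [-2.69, 2.69]. Speed limits (rad/s): [2.57, 2.57, 3.14, 3.14, 3.14, 3.14, 3.14].

## Interface

Orientations are given as a rotation vector (axis times angle).
In Python, from bench import * gives the robot as it stands.
- The arm moves only by the tool send_rows, never from a script. Its arguments are lists of equal length, an entry for each row: "xyz": the shift along the tool's x, y, z in mm, a list of three; "dr": the turn, a rotation vector about the tool's x, y, z in rad, a list of three. A call has exactly 10 rows; each row is the pose to reach, as a shift and turn from the pose commanded when the call began, along the tool's axes at that moment; what a row does not reach only later rows make up. A row lasts 1/12 s, in which the tool goes at most 41.7 mm and 7.16 degrees, less where a joint would pass 70% of its speed; a pose out of reach is approached as far as the arm can. A call with a gripper value outside its range is refused whole. "jaw" is the finger opening in mm, from 0 to 87, set as the call begins (left out, the last holds). The fingers move at their own pace and stop on an object; "grip_force" is the grip in N (left out, the last holds). Time passes only in rows, so rows that repeat a pose let the fingers close, or fill a call up. It gives the time, the measured TCP pose, the force, the opening and the grip force at its end, in the units of the state.
- get_state(): the state, without advancing time (a new reading comes with each control period).
- get_image(name): name is "scene" or "top" or "wrist"; returns the picture (480x640x3 uint8, red, green, blue); there is no depth.
- calibration(name): a dict with "vfov" (degrees; the focal length in pixels is half the picture's height over the tangent of half this angle, whatever the lens; pixels are square), "cx", "cy" (the principal point, pixels), "rvec" (rotation vector, rad) and "tvec" (3), from world to camera coordinates, as OpenCV has them; the wrist camera has in their place "hand_eye" (4x4, takes a point from camera to tool coordinates, whose origin is the TCP and whose axes are the flange's). Camera axes: x right, y down, z forward; pixel columns grow to the right and rows downward; lengths in m; the calibration is good to about 2 mm. A picture is of the moment at which its call begins: read the wrist's pose just before it. calibration takes no time and is no camera call.
- close_job(): hands the job in; it is judged then, once.
The state is a dict: "time": time; "joint_positions": joint angles; "qd": joint speeds; "joint_torque": joint torques, N m; "position": TCP position; "tool_rot": TCP orientation; "ft_force": force on the tool from outside, world axes, zero at the start; "torque": the same for the moment, N m; "grip_width": opening from 0.0 (shut) to 1.0 (fully open); "grip_force": force on a finger pad.
Only numpy, scipy, OpenCV 4.12 (cv2) and the standard library are available. Lean on these libraries where they do the work, as an engineer would, in place of code of your own. Each camera call takes 0.05 s, during which the arm holds its last target. There are 200 camera calls.

## Task

Open the hopper of the clay pug mill. Pull the guard's spring-loaded captive screw up by its knurled head until its thread meets the thread in the bush, keep pulling while you turn it counterclockwise (seen from above) so that the thread takes hold, and screw it up to its stop so that it stays up by itself when you let go; then swing the guard aside by its upright handle, all the way to its stop. Do not force the screw, and leave the other things on and around the machine where they are.

Things in the scene. Friction and masses are not known exactly. Their poses are not given: they have to be found in the camera images.
- pugmill: Table-top pug mill, grey case, steel barrel, 660 mm long (y), 240 mm wide (x), fixed, yaw within 0.25 rad. Origin on the table under the centre of the square hopper; +y points to the gearbox case (top 184 mm above the table), -y to barrel and nozzle, -x is the hopper's front. Hopper 164 mm square, rim 190 mm above the table; the guard lies 2 mm above the rim.
- guard_pivot (a point): Point on the guard's upright pivot axis, level with the underside of the guard's frame, 192 mm above the table, at the hopper's back left corner (pugmill x +70, y +104 mm). Its axes are those of the guard: parallel to the pugmill's when the guard is shut, turning with it; z is up.
- guard (a joint): Swing of the guard about its upright pivot: 0 rad shut, growing as it swings clockwise from above (the handle goes first to the hopper's front, -x, then to +y over the gearbox case), 1.4 rad at its open stop. Stiff (0.35 N m), stays where left; pinned shut while the screw is down. Aluminium frame 176 mm square, 4 mm thick, with steel bars.
- guard_handle (a point): Upright round black handle on the guard's front bar, 16 mm diameter, 40 mm tall from the guard's top face (196 to 236 mm above the table); this point lies on its axis, 218 mm above the table. With the guard shut it is at pugmill x -77, y -30 mm.
- screw_head (a point): Centre of the knurled steel round head of the captive screw, on the tab at the guard's right edge (pugmill x 0, y -114 mm when shut). Head 44 mm diameter, 24 mm tall, axis upright; its centre is 45 mm above the guard's underside (237 mm above the table) when the screw is down, 63 mm (255 mm above the table) when it is screwed up to its stop.
- screw: Captive screw; origin on its axis, level with the guard's underside when down. A spring pushes it down (3.5 N down, 6 N up, plus 1.6 N weight). Down, its 10 mm plain nose stands 14 mm deep in the keeper's hole. Pulled straight up, it meets the thread after 2 to 11 mm, depending on how it is turned; it then rises only by turning. Turning takes about 0.1 N m; not pulled, it just spins.
- bush: Threaded bush round the screw, 37 mm diameter, top 31 mm above the guard's underside (2 mm under the lowered head). Three-start right-hand thread, 27 mm a turn: counterclockwise from above climbs. Up to 1/3 turn under pull before it takes hold (let go sooner, it drops back), then about 1.9 rad to a hard stop 18 mm up, where it stays by itself. Clockwise lets it down. Origin on its axis.
- keeper: Dark steel bracket on the hopper's right side, fixed, with a 14 mm square hole for the screw's nose; origin at the centre of the hole's mouth, 190 mm above the table.
- tin: Bystander: upright metal tin, 52 mm diameter, 55 mm tall, on the far left of the gearbox case. Origin under its centre.
- wood_block: Bystander: light wooden block 110 x 60 x 28 mm on the table in front of the hopper and barrel. Origin under its centre.
- paddle: Bystander: wooden clay paddle, 270 mm long, on the table in front of the gearbox case. Origin underneath it, on the blade, 45 mm from the handle.
- scraper_block: Bystander: dark wooden block 70 x 70 x 35 mm on the table in front of the nozzle. Origin under its centre.

How it is judged:
On the way:
1. with the guard still shut, the screw is up at its stop (head centre at least 61 mm above the guard's underside) and stays there with nothing touching it (z of screw_head in the frame of guard_pivot above 0.061 m and contact force between screw and the arm below 0.05 N and contact force between screw and the fingers below 0.05 N and value of joint guard below 0.1 rad), for 0.2 s.
At the end, for the whole second after the job is handed in: The guard is swung open to its stop (at least 1.3 of 1.4 rad) and at rest; the screw is still up at its stop (head centre at least 61 mm above the guard's underside, 63 mm at the stop) with nothing holding it (value of joint guard above 1.3 rad and velocity of joint guard below 0.02 rad/s and z of screw_head in the frame of guard_pivot above 0.061 m and linear speed of screw below 0.01 m/s); the robot touches nothing.
It fails at once if the thread is forced: more than 40 N between the screw and its bush (contact force between screw and bush above 40 N).
It fails at once if the guard is forced against the screw's nose: more than 40 N between screw and keeper (contact force between screw and keeper above 40 N).
It fails at once if a bystander is moved by more than 30 mm (distance of any of tin, wood_block, paddle, scraper_block from where it was at the start of the episode above 0.03 m).
It also fails if it takes over 72 s, if anything falls off the work surface, if the arm or the gripper's body presses on something with over 40 N, if the wrist force passes 120 N, or if a joint passes its speed limit or range.

## Working session

There is one attempt and no reset: what is moved stays moved. The work goes in short steps, Python scripts to look and compute and a tool call to move; the robot and the scene stay as the last step left them, time stands still between calls to the robot, and variables do not carry over. Pictures are saved under pics/ and viewed, at most 10 in all, crops included, and the job is handed in when it is done.

Besides the shell and the picture viewer there is one more tool, called after "Emit:" as name(argument=value, ...) on one line, values as JSON. send_rows: Moves the arm, as the interface text tells. Its arguments: {"type":"object","properties":{"xyz":{"type":"array"},"dr":{"type":"array"},"jaw":{"type":"number"},"grip_force":{"type":"number"}},"required":["xyz","dr"]}

```bash
mkdir -p pics; ls
python3 - <<'E'
from bench import *
import cv2
s=get_state(); print(s)
for n in("scene","top"):
    cv2.imwrite(f"pics/{n}0.png",get_image(n)[:,:,::-1]); print(n,calibration(n))
print(calibration("wrist"))
E
```

```text
pics
{'time': 0.0, 'joint_positions': array([-1.11888995,  0.32177832, -0.07008391,  1.45165858,  0.02258906,
        1.37082768, -0.05694384]), 'qd': array([-0.00050409, -0.0001339 , -0.00085432,  0.00013824,  0.00079402,
       -0.00095386,  0.00186757]), 'joint_torque': array([-3.73310002e-05, -4.91282988e+01, -4.03929306e-01, -3.12531388e+01,
       -6.40424690e-02,  4.35093138e-02,  1.66163468e-04]), 'position': array([0.27538854, 0.58819934, 0.23849876]), 'tool_rot': array([-6.82180851e-01, -3.06630166e+00,  2.91745315e-03]), 'ft_force': array([-0.62860835,  0.32233742, -0.53524497]), 'torque': array([ 0.02029491, -0.0562066 , -0.00174853]), 'grip_force': 0.0, 'grip_width': 1.0004655053389493}
scene {'vfov': 47.29584087334781, 'cx': 312.1000149482525, 'cy': 232.1535117986187, 'rvec': array([ 1.96626907,  1.38339928, -0.59506051]), 'tvec': array([-0.16306036, -0.21905942,  1.65129105])}
top {'vfov': 52.09037602701959, 'cx': 319.6428152094582, 'cy': 237.19206842631306, 'rvec': array([ 1.99556478, -2.2346495 ,  0.22990635]), 'tvec': array([0.0140508 , 0.53375026, 1.06730721])}
{'vfov': 65.1840978611526, 'cx': 321.47887992052483, 'cy': 241.12732895855902, 'hand_eye': array([[ 7.26698855e-04, -9.70403898e-01, -2.41486535e-01,
         6.64500319e-02],
       [ 9.99999701e-01,  6.41392617e-04,  4.31861520e-04,
         6.60766072e-04],
       [-2.64192421e-04, -2.41486777e-01,  9.70404074e-01,
        -1.44481043e-01],
       [ 0.00000000e+00,  0.00000000e+00,  0.00000000e+00,
         1.00000000e+00]])}
```

View pics/scene0.png

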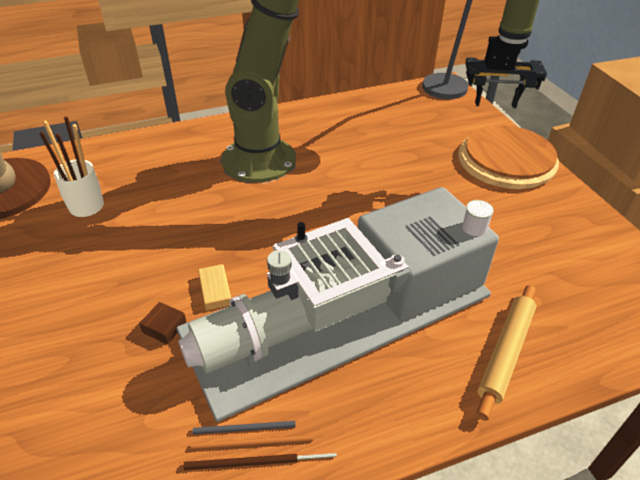

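View pics/top0.png

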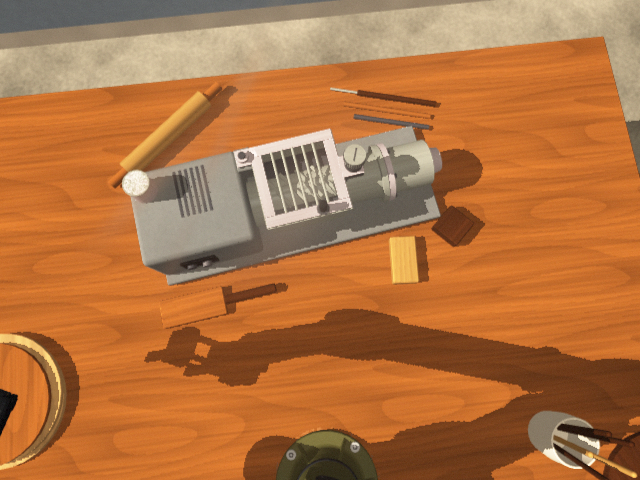

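The scene picture shows the screw head near (279,262) and the handle near (301,231). The top view shows the head at (355,155), the handle top at (323,207) and the pivot at (243,156). I'll enlarge both for exact pixels.

Run:
```python
import cv2,numpy as np
t=cv2.imread("pics/top0.png")[120:240,225:385]; s=cv2.imread("pics/scene0.png")[210:310,255:415]
t=cv2.resize(t,None,fx=5,fy=5,interpolation=cv2.INTER_CUBIC)
s=cv2.resize(s,None,fx=5,fy=5,interpolation=cv2.INTER_CUBIC)
cv2.imwrite("pics/t1.png",t);cv2.imwrite("pics/s1.png",s)
```

```text
(no output)
```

View pics/t1.png

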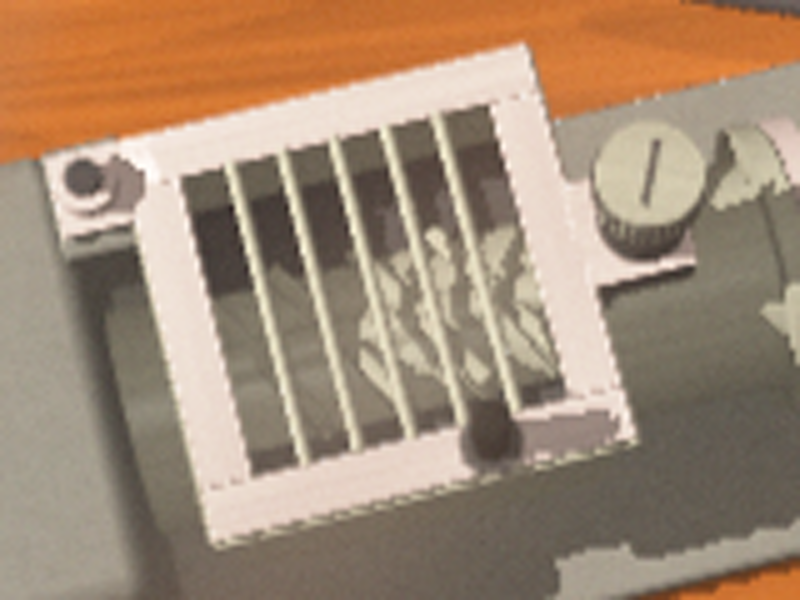

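View pics/s1.png

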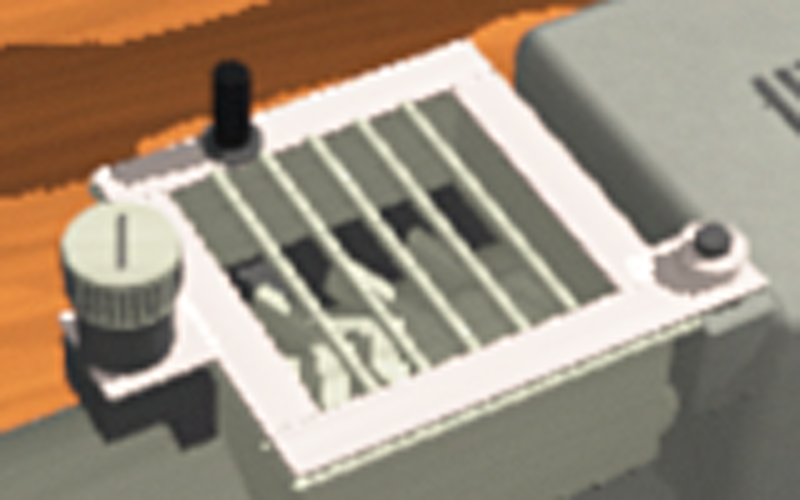

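Top crop, in full-image pixels: head top centre at (354.8,155), frame corners at (330.2,129), (352,208) and (268,229), handle top at about (323,207). Scene: head top at (279.4,258.6), handle top at (301.2,223.5), corners at (349,218.4), (275,246) and (314.2,304.5). I'll fit the mill's pose to these.

```bash
cat > h.py <<'E'
from bench import *
import numpy as np, cv2
from scipy.optimize import least_squares
from scipy.spatial.transform import Rotation as R
def proj(n,P):
    c=calibration(n); f=240/np.tan(np.radians(c["vfov"]/2))
    K=np.array([[f,0,c["cx"]],[0,f,c["cy"]],[0,0,1]])
    return cv2.projectPoints(np.asarray(P,float),c["rvec"],c["tvec"],K,None)[0][:,0]
def mill(p,P):
    P=np.asarray(P,float); c,s=np.cos(p[2]),np.sin(p[2])
    return P@np.array([[c,-s,0],[s,c,0],[0,0,1]]).T+[p[0],p[1],0]
def tool():
    s=get_state(); return s["position"],R.from_rotvec(s["tool_rot"])
def delta(p,yaw_axis=None):
    t,r=tool(); print("tool shift mm",np.round(r.inv().apply(np.asarray(p)-t)*1e3,1))
E
python3 - <<'E'
from h import *
T=[[0,-.114,.249],[.088,-.088,.196],[-.088,-.088,.196],[-.088,.088,.196],[-.077,-.03,.236]]
tp=[[354.8,155],[330.2,129],[352,208],[268,229],[323,206.5]]
S=[T[0],T[3],T[2],T[1],T[4]]
sp=[[279.4,258.6],[349,218.4],[275,246],[314.2,304.3],[301.2,223.3]]
def res(p): return np.r_[proj("top",mill(p,T))-tp,proj("scene",mill(p,S))-sp].ravel()
r=least_squares(res,[.65,0,0],loss='soft_l1'); p=r.x
print(p); print(np.round(res(p).reshape(-1,2),1))
for n,q in dict(head=[0,-.114,.237],handle=[-.077,-.03,.218],pivot=[.07,.104,.192]).items(): print(n,mill(p,[q])[0])
t,rr=tool(); print(rr.as_matrix().round(3))
delta(mill(p,[[0,-.114,.237]])[0]);
E
```

```text
[ 0.63209733 -0.01412861  0.1400955 ]
[[-0.7 -0.6]
 [-1.  -0.8]
 [-0.6 -0.9]
 [-1.5 -0.6]
 [-0.7 -3. ]
 [-1.  -1.4]
 [-1.4 -1.7]
 [-2.5 -2.5]
 [-0.9 -0.7]
 [-0.9 -0.2]]
head [ 0.64801602 -0.12701172  0.237     ]
handle [ 0.56004085 -0.05458679  0.218     ]
pivot [0.6868892 0.0986271 0.192    ]
[[-0.906  0.424 -0.001]
 [ 0.424  0.906 -0.002]
 [-0.    -0.002 -1.   ]]
tool shift mm [-640.7 -489.9    2.5]
```

Emit:
send_rows(xyz=[[0,0,-40],[0,0,-80],[-25,-20,-110],[-60,-45,-110],[-95,-70,-110],[-130,-98,-110],[-162,-122,-110],[-194,-147,-110],[-226,-172,-110],[-258,-196,-110]], dr=[[0,0,0],[0,0,0],[0,0,0],[0,0,0.1],[0,0,0.2],[0,0,0.3],[0,0,0.4],[0,0,0.4],[0,0,0.4],[0,0,0.4]], jaw=87, grip_force=30)

```text
time: 0.93
position: [0.4255, 0.3015, 0.3493]
tool_rot: [-1.278, -2.87, 0.0]
ft_force: [0.3, 0.6, 0.1]
grip_width: 1.001
grip_force: 0.0
```

Run:
```python
from h import *
s=get_state();print(s["time"],s["joint_positions"].round(3),s["position"],np.degrees(0),tool()[1].as_matrix().round(3).tolist())
delta([.648,-.127,.237])
```

```text
0.9333 [-0.832  0.012  0.167  1.591 -0.002  1.539  0.068] [0.42552825 0.30145433 0.34931201] 0.0 [[-0.669, 0.743, -0.0], [0.743, 0.669, 0.0], [0.0, -0.0, -1.0]]
tool shift mm [-467.3 -121.4  112.2]
```

Emit:
send_rows(xyz=[[-38,-10,0],[-76,-20,0],[-114,-30,0],[-152,-40,0],[-190,-50,0],[-228,-60,0],[-266,-70,0],[-304,-80,0],[-342,-90,0],[-380,-100,0]], dr=[[0,0,0.12],[0,0,0.24],[0,0,0.36],[0,0,0.48],[0,0,0.6],[0,0,0.72],[0,0,0.84],[0,0,0.96],[0,0,1.08],[0,0,1.2]])

```text
time: 1.77
position: [0.6055, -0.0474, 0.3494]
tool_rot: [-2.679, -1.64, 0.0]
ft_force: [0.7, -1.0, -0.3]
grip_width: 0.999
grip_force: 0.0
```

Run:
```python
from h import *
s=get_state();print(s["time"],s["joint_positions"].round(3),s["position"])
delta([.648,-.127,.237])
```

```text
1.7667 [-0.426  0.216  0.56   1.4   -0.115  1.558 -0.347] [ 0.6055245  -0.04739814  0.34935992]
tool shift mm [-51.6  74.1 112.3]
```

Emit:
send_rows(xyz=[[-10,15,10],[-20,30,20],[-30,45,30],[-40,60,40],[-51,74,40],[-51,74,40],[-51,74,40],[-51,74,40],[-51,74,40],[-51,74,40]], dr=[[0,0,0.12],[0,0,0.24],[0,0,0.36],[0,0,0.48],[0,0,0.6],[0,0,0.72],[0,0,0.84],[0,0,0.96],[0,0,1.08],[0,0,1.2]])

```text
time: 2.6
position: [0.6481, -0.1245, 0.3089]
tool_rot: [-3.137, 0.16, 0.002]
ft_force: [-0.1, 0.1, -0.6]
grip_width: 0.999
grip_force: 0.0
```

Emit:
send_rows(xyz=[[0,0,0],[0,0,0],[0,0,0],[0,0,0],[0,0,0],[0,0,0],[0,0,0],[0,0,0],[0,0,0],[0,0,0]], dr=[[0,0,0.12],[0,0,0.24],[0,0,0.36],[0,0,0.48],[0,0,0.6],[0,0,0.7],[0,0,0.8],[0,0,0.8],[0,0,0.8],[0,0,0.8]])

```text
time: 3.43
position: [0.6482, -0.1244, 0.3093]
tool_rot: [2.833, -1.357, -0.001]
ft_force: [-0.6, -0.5, 1.0]
grip_width: 1.0
grip_force: 0.0
```

Run:
```python
from h import *
s=get_state();print(s["time"],s["joint_positions"].round(3),s["position"],tool()[1].as_matrix().round(3).tolist())
delta([.648,-.127,.237])
cv2.imwrite("pics/w1.png",get_image("wrist")[:,:,::-1])
c=calibration("wrist");H=np.array(c["hand_eye"]);t,r=tool()
pc=np.linalg.inv(H)@np.r_[r.inv().apply(np.array([.648,-.127,.249])-t),1]
f=240/np.tan(np.radians(c["vfov"]/2)); print("predicted head top px",c["cx"]+f*pc[0]/pc[2],c["cy"]+f*pc[1]/pc[2],f,pc)
```

```text
3.4333 [-0.496  0.425  0.915  1.339 -0.333  1.536 -2.079] [ 0.64821913 -0.12441024  0.30926759] [[0.627, -0.779, -0.0], [-0.779, -0.627, 0.0], [-0.0, 0.0, -1.0]]
tool shift mm [ 1.9  1.8 72.3]
predicted head top px 324.98987564902234 260.99615409926946 375.3923034418755 [0.00200166 0.01132744 0.21401536 1.        ]
```

View pics/w1.png

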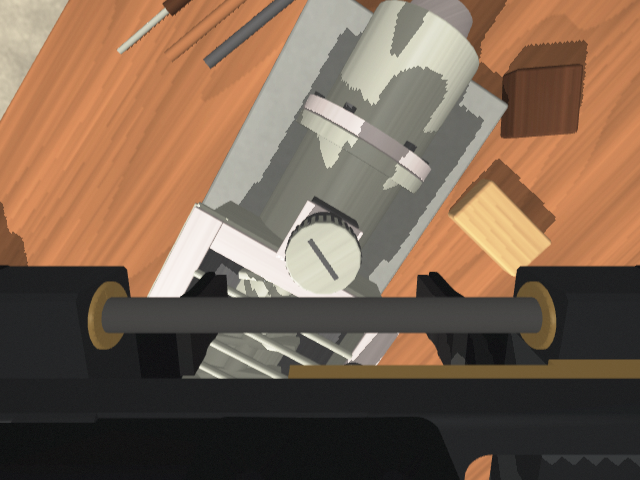

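The wrist view shows the head's top face at (323,258). The prediction was (325,261), so that is about 2 mm off, and the jaws straddle it freely. I'll go down to grasp height and then close.

Emit:
send_rows(xyz=[[3,1,10],[3,1,20],[3,1,30],[3,1,40],[3,1,50],[3,1,60],[3,1,67],[3,1,71],[3,1,71],[3,1,71]], dr=[[0,0,0],[0,0,0],[0,0,0],[0,0,0],[0,0,0],[0,0,0],[0,0,0],[0,0,0],[0,0,0],[0,0,0]])

```text
time: 4.32
position: [0.6495, -0.1275, 0.2386]
tool_rot: [-2.831, 1.361, -0.0]
ft_force: [0.6, 0.1, 0.2]
grip_width: 1.003
grip_force: 0.0
```

Emit:
send_rows(xyz=[[0,0,0],[0,0,0],[0,0,0],[0,0,0],[0,0,0],[0,0,0],[0,0,0],[0,0,0],[0,0,0],[0,0,0]], dr=[[0,0,0],[0,0,0],[0,0,0],[0,0,0],[0,0,0],[0,0,0],[0,0,0],[0,0,0],[0,0,0],[0,0,0]], jaw=38, grip_force=25)

```text
time: 5.15
position: [0.6495, -0.1274, 0.2386]
tool_rot: [-2.831, 1.361, -0.0]
ft_force: [0.4, -0.1, -0.3]
grip_width: 0.501
grip_force: 25.0
```

Emit:
send_rows(xyz=[[0,0,-0.5],[0,0,-1],[0,0,-1.5],[0,0,-2],[0,0,-2],[0,0,-2],[0,0,-2],[0,0,-2],[0,0,-2],[0,0,-2]], dr=[[0,0,0],[0,0,0],[0,0,0],[0,0,0],[0,0,0],[0,0,0],[0,0,0],[0,0,0],[0,0,0],[0,0,0]])

```text
time: 5.98
position: [0.6492, -0.1274, 0.2405]
tool_rot: [-2.831, 1.361, 0.001]
ft_force: [-0.0, 0.9, -6.0]
grip_width: 0.501
grip_force: 25.0
```

Emit:
send_rows(xyz=[[0,0,-0.5],[0,0,-1],[0,0,-1.5],[0,0,-2],[0,0,-2],[0,0,-2],[0,0,-2],[0,0,-2],[0,0,-2],[0,0,-2]], dr=[[0,0,0],[0,0,0],[0,0,0],[0,0,0],[0,0,0],[0,0,0],[0,0,0],[0,0,0],[0,0,0],[0,0,0]])

```text
time: 6.82
position: [0.6493, -0.1274, 0.2425]
tool_rot: [-2.831, 1.361, 0.001]
ft_force: [-0.1, 1.6, -6.6]
grip_width: 0.492
grip_force: 25.0
```

Emit:
send_rows(xyz=[[0,0,-0.5],[0,0,-1],[0,0,-1.5],[0,0,-2],[0,0,-2],[0,0,-2],[0,0,-2],[0,0,-2],[0,0,-2],[0,0,-2]], dr=[[0,0,0],[0,0,0],[0,0,0],[0,0,0],[0,0,0],[0,0,0],[0,0,0],[0,0,0],[0,0,0],[0,0,0]])

```text
time: 7.65
position: [0.6493, -0.1274, 0.2445]
tool_rot: [-2.831, 1.361, 0.0]
ft_force: [0.2, 2.2, -6.7]
grip_width: 0.499
grip_force: 25.0
```

Emit:
send_rows(xyz=[[0,0,-0.5],[0,0,-1],[0,0,-1.5],[0,0,-2],[0,0,-2],[0,0,-2],[0,0,-2],[0,0,-2],[0,0,-2],[0,0,-2]], dr=[[0,0,0],[0,0,0],[0,0,0],[0,0,0],[0,0,0],[0,0,0],[0,0,0],[0,0,0],[0,0,0],[0,0,0]])

```text
time: 8.48
position: [0.6494, -0.1274, 0.2466]
tool_rot: [-2.831, 1.361, -0.0]
ft_force: [-2.0, 2.6, -7.5]
grip_width: 0.501
grip_force: 25.0
```

Emit:
send_rows(xyz=[[0,0,-0.5],[0,0,-1],[0,0,-1],[0,0,-1],[0,0,-1],[0,0,-1],[0,0,-1],[0,0,-1],[0,0,-1],[0,0,-1]], dr=[[0,0,0],[0,0,0],[0,0,0],[0,0,0],[0,0,0],[0,0,0],[0,0,0],[0,0,0],[0,0,0],[0,0,0]])

```text
time: 9.32
position: [0.6494, -0.1275, 0.2476]
tool_rot: [-2.831, 1.361, -0.0]
ft_force: [-0.6, 3.5, -5.5]
grip_width: 0.499
grip_force: 25.0
```

Emit:
send_rows(xyz=[[0,0,-0.5],[0,0,-1],[0,0,-1],[0,0,-1],[0,0,-1],[0,0,-1],[0,0,-1],[0,0,-1],[0,0,-1],[0,0,-1]], dr=[[0,0,0],[0,0,0],[0,0,0],[0,0,0],[0,0,0],[0,0,0],[0,0,0],[0,0,0],[0,0,0],[0,0,0]])

```text
time: 10.15
position: [0.6494, -0.1274, 0.2483]
tool_rot: [-2.831, 1.361, 0.0]
ft_force: [2.2, 2.8, -11.1]
grip_width: 0.496
grip_force: 25.0
```

Resistance at about 9.5 mm, so the thread has met. Next I'll turn counterclockwise, with a slight pull.

Emit:
send_rows(xyz=[[0,0,-0.1],[0,0,-0.2],[0,0,-0.4],[0,0,-0.5],[0,0,-0.6],[0,0,-0.6],[0,0,-0.6],[0,0,-0.6],[0,0,-0.6],[0,0,-0.6]], dr=[[0,0,-0.06],[0,0,-0.12],[0,0,-0.18],[0,0,-0.24],[0,0,-0.3],[0,0,-0.3],[0,0,-0.3],[0,0,-0.3],[0,0,-0.3],[0,0,-0.3]])

```text
time: 10.98
position: [0.6493, -0.1276, 0.2494]
tool_rot: [-3.003, 0.924, 0.0]
ft_force: [-1.0, 4.6, -7.7]
grip_width: 0.5
grip_force: 25.0
```

Run:
```python
from h import *
s=get_state();print(s["joint_positions"].round(3),s["position"],s["torque"].round(3),s["ft_force"].round(1))
```

```text
[-0.459  0.432  0.843  1.431 -0.322  1.421 -1.782] [ 0.64930635 -0.12755576  0.2493968 ] [0.883 0.366 0.017] [-1.   4.6 -7.7]
```

Emit:
send_rows(xyz=[[0,0,-0.3],[0,0,-0.6],[0,0,-0.9],[0,0,-1.2],[0,0,-1.5],[0,0,-1.8],[0,0,-1.8],[0,0,-1.8],[0,0,-1.8],[0,0,-1.8]], dr=[[0,0,-0.06],[0,0,-0.12],[0,0,-0.18],[0,0,-0.24],[0,0,-0.3],[0,0,-0.36],[0,0,-0.36],[0,0,-0.36],[0,0,-0.36],[0,0,-0.36]])

```text
time: 11.82
position: [0.6494, -0.1278, 0.251]
tool_rot: [3.119, -0.372, 0.0]
ft_force: [-0.4, 3.0, -7.9]
grip_width: 0.501
grip_force: 25.0
```

Emit:
send_rows(xyz=[[0,0,-0.3],[0,0,-0.65],[0,0,-1.0],[0,0,-1.3],[0,0,-1.6],[0,0,-1.9],[0,0,-2.2],[0,0,-2.6],[0,0,-2.6],[0,0,-2.6]], dr=[[0,0,-0.075],[0,0,-0.15],[0,0,-0.225],[0,0,-0.3],[0,0,-0.375],[0,0,-0.45],[0,0,-0.525],[0,0,-0.6],[0,0,-0.6],[0,0,-0.6]])

```text
time: 12.65
position: [0.6494, -0.1281, 0.2535]
tool_rot: [3.09, 0.564, 0.0]
ft_force: [-1.3, 2.4, -7.8]
grip_width: 0.5
grip_force: 25.0
```

Run:
```python
from h import *
s=get_state();print(s["joint_positions"].round(3),s["position"],s["torque"].round(3),s["ft_force"].round(1))
```

```text
[-0.343  0.389  0.669  1.42  -0.24   1.415 -0.883] [ 0.64939177 -0.12814534  0.2535347 ] [0.415 0.16  0.113] [-1.3  2.4 -7.8]
```

Emit:
send_rows(xyz=[[0,0,-0.3],[0,0,-0.6],[0,0,-0.9],[0,0,-1.2],[0,0,-1.5],[0,0,-1.8],[0,0,-2.1],[0,0,-2.1],[0,0,-2.1],[0,0,-2.1]], dr=[[0,0,-0.07],[0,0,-0.14],[0,0,-0.21],[0,0,-0.28],[0,0,-0.35],[0,0,-0.42],[0,0,-0.5],[0,0,-0.5],[0,0,-0.5],[0,0,-0.5]])

```text
time: 13.48
position: [0.6496, -0.1284, 0.2557]
tool_rot: [2.854, 1.31, 0.0]
ft_force: [1.9, 0.8, -7.7]
grip_width: 0.498
grip_force: 25.0
```

Run:
```python
from h import *
s=get_state();print(s["joint_positions"].round(3),s["position"],s["torque"].round(3),s["ft_force"].round(1))
```

```text
[-0.285  0.374  0.587  1.415 -0.205  1.414 -0.409] [ 0.64955879 -0.12835416  0.25569678] [ 0.117 -0.132 -0.025] [ 1.9  0.8 -7.7]
```

Emit:
send_rows(xyz=[[0,0,-0.2],[0,0,-0.4],[0,0,-0.6],[0,0,-0.6],[0,0,-0.6],[0,0,-0.6],[0,0,-0.6],[0,0,-0.6],[0,0,-0.6],[0,0,-0.6]], dr=[[0,0,-0.05],[0,0,-0.1],[0,0,-0.15],[0,0,-0.15],[0,0,-0.15],[0,0,-0.15],[0,0,-0.15],[0,0,-0.15],[0,0,-0.15],[0,0,-0.15]])

```text
time: 14.32
position: [0.6494, -0.1283, 0.2563]
tool_rot: [2.747, 1.523, -0.0]
ft_force: [1.4, -2.5, -7.9]
grip_width: 0.5
grip_force: 25.0
```

Run:
```python
from h import *
s=get_state();print(s["position"],s["torque"].round(3),s["ft_force"].round(1))
```

```text
[ 0.64938917 -0.12831812  0.25634781] [-0.551 -0.278 -0.105] [ 1.4 -2.5 -7.9]
```

Emit:
send_rows(xyz=[[0,0,-0.1],[0,0,-0.2],[0,0,-0.3],[0,0,-0.4],[0,0,-0.4],[0,0,-0.4],[0,0,-0.4],[0,0,-0.4],[0,0,-0.4],[0,0,-0.4]], dr=[[0,0,-0.04],[0,0,-0.08],[0,0,-0.1],[0,0,-0.1],[0,0,-0.1],[0,0,-0.1],[0,0,-0.1],[0,0,-0.1],[0,0,-0.1],[0,0,-0.1]])

```text
time: 15.15
position: [0.6491, -0.1282, 0.2567]
tool_rot: [2.667, 1.659, -0.001]
ft_force: [-0.6, -4.4, -7.1]
grip_width: 0.5
grip_force: 25.0
```

Run:
```python
from h import *
s=get_state();print(s["position"],s["torque"].round(3),s["ft_force"].round(1),s["tool_rot"])
```

```text
[ 0.64912871 -0.12822552  0.25667819] [-0.977  0.024  0.023] [-0.6 -4.4 -7.1] [ 2.66708704e+00  1.65929363e+00 -1.06172564e-03]
```

Emit:
send_rows(xyz=[[0,0,-0.1],[0,0,-0.2],[0,0,-0.3],[0,0,-0.3],[0,0,-0.3],[0,0,-0.3],[0,0,-0.3],[0,0,-0.3],[0,0,-0.3],[0,0,-0.3]], dr=[[0,0,-0.04],[0,0,-0.08],[0,0,-0.1],[0,0,-0.1],[0,0,-0.1],[0,0,-0.1],[0,0,-0.1],[0,0,-0.1],[0,0,-0.1],[0,0,-0.1]])

```text
time: 15.98
position: [0.6492, -0.1282, 0.257]
tool_rot: [2.581, 1.79, -0.001]
ft_force: [-0.5, -5.1, -7.0]
grip_width: 0.497
grip_force: 25.0
```

Run:
```python
from h import *
s=get_state();print(s["position"],s["torque"].round(3),s["ft_force"].round(1),s["tool_rot"])
```

```text
[ 0.64919757 -0.12821199  0.2569908 ] [-1.305  0.031  0.096] [-0.5 -5.1 -7. ] [ 2.58120043e+00  1.78980745e+00 -9.76367349e-04]
```

Emit:
send_rows(xyz=[[0,0,0],[0,0,0],[0,0,-0.1],[0,0,-0.2],[0,0,-0.2],[0,0,-0.2],[0,0,-0.2],[0,0,-0.2],[0,0,-0.2],[0,0,-0.2]], dr=[[0,0,-0.04],[0,0,-0.08],[0,0,-0.12],[0,0,-0.12],[0,0,-0.12],[0,0,-0.12],[0,0,-0.12],[0,0,-0.12],[0,0,-0.12],[0,0,-0.12]])

```text
time: 16.82
position: [0.6493, -0.1283, 0.2572]
tool_rot: [2.469, 1.941, -0.001]
ft_force: [-0.9, -5.6, -8.0]
grip_width: 0.498
grip_force: 25.0
```

Run:
```python
from h import *
s=get_state();print(s["position"],s["torque"].round(3),s["ft_force"].round(1),s["tool_rot"])
cv2.imwrite("pics/s2full.png",get_image("scene")[:,:,::-1])
s=cv2.imread("pics/s2full.png")[200:300,235:395]
cv2.imwrite("pics/s2.png",cv2.resize(s,None,fx=5,fy=5,interpolation=cv2.INTER_CUBIC))
```

```text
[ 0.64927332 -0.12825709  0.25722309] [-1.273 -0.033  0.071] [-0.9 -5.6 -8. ] [ 2.46914327e+00  1.94125116e+00 -8.32064979e-04]
```

View pics/s2.png

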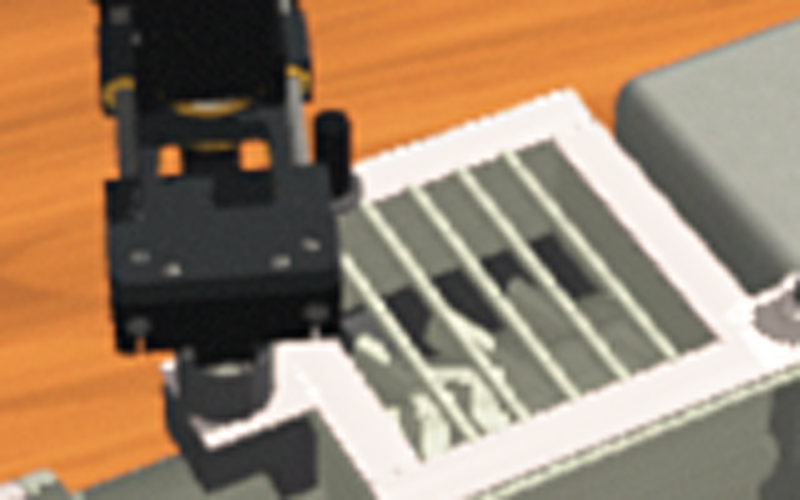

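Emit:
send_rows(xyz=[[0,0,0],[0,0,0],[0,0,0],[0,0,0],[0,0,-0.1],[0,0,-0.2],[0,0,-0.2],[0,0,-0.2],[0,0,-0.2],[0,0,-0.2]], dr=[[0,0,0],[0,0,0],[0,0,-0.03],[0,0,-0.06],[0,0,-0.09],[0,0,-0.12],[0,0,-0.15],[0,0,-0.18],[0,0,-0.2],[0,0,-0.2]], grip_force=11)

```text
time: 17.7
position: [0.6494, -0.1278, 0.2574]
tool_rot: [2.263, 2.179, 0.0]
ft_force: [1.0, -4.4, -7.0]
grip_width: 0.507
grip_force: 11.0
```

Run:
```python
from h import *
s=get_state();print(s["position"],s["torque"].round(3),s["ft_force"].round(1),s["tool_rot"],s["joint_positions"][6])
```

```text
[ 0.64944445 -0.12782608  0.25741993] [-1.118 -0.165 -0.185] [ 1.  -4.4 -7. ] [2.26253166e+00 2.17909081e+00 2.40466399e-04] 0.23406284780515438
```

Emit:
send_rows(xyz=[[0,0,0],[0,0,0],[0,0,0],[0,0,0],[0,0,-8],[0,0,-30],[0,0,-60],[0,0,-90],[0,0,-110],[0,0,-110]], dr=[[0,0,0],[0,0,0],[0,0,0],[0,0,0],[0,0,0],[0,0,0],[0,0,0],[0,0,0],[0,0,0],[0,0,0]], jaw=75)

```text
time: 18.53
position: [0.651, -0.1279, 0.3742]
tool_rot: [2.256, 2.175, 0.01]
ft_force: [0.4, -0.5, 0.7]
grip_width: 0.859
grip_force: 0.0
```

Run:
```python
from h import *
cv2.imwrite("pics/s3full.png",get_image("scene")[:,:,::-1])
cv2.imwrite("pics/t3full.png",get_image("top")[:,:,::-1])
s=cv2.imread("pics/s3full.png")[200:300,235:395]
cv2.imwrite("pics/s3.png",cv2.resize(s,None,fx=5,fy=5,interpolation=cv2.INTER_CUBIC))
p=[ 0.63209733,-0.01412861,0.1400955 ]
print("scene px of head-top down/up (fit):",proj("scene",mill(p,[[0,-.114,.249],[0,-.114,.267]])))
```

```text
scene px of head-top down/up (fit): [[278.44351461 257.1613362 ]
 [278.06352145 250.22069021]]
```

View pics/s3.png

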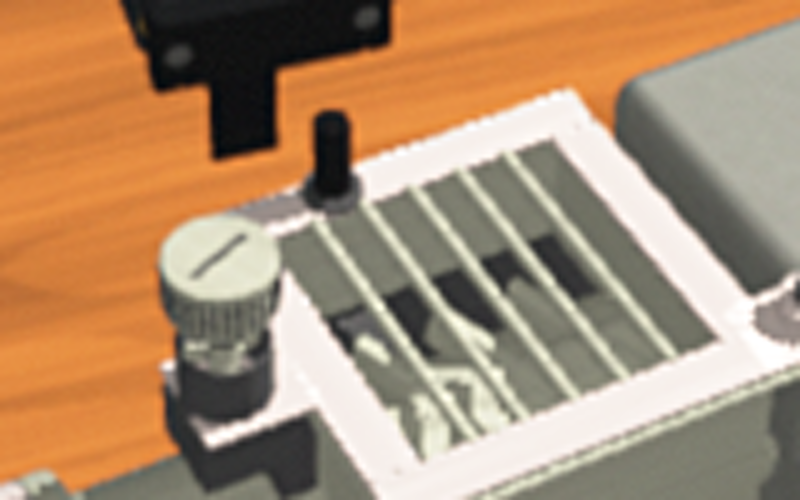

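The head top is now at (279,251.6), 7.0 px higher. 18 mm should give 6.9 px, so the screw is up at its stop and stays there untouched. Next is the handle.

Run:
```python
from h import *
import bench
print([n for n in dir(bench) if 'nose' in n.lower()], getattr(bench,'nose_length',None))
t,r=tool(); print(t,r.as_matrix().round(3).tolist())
piv=np.array([.6884,.098]); 
for a in (0,): delta([.5615,-.0555,.222])
```

```text
['nose_length'] 0.017
[ 0.64979107 -0.12748845  0.36895795] [[0.037, 0.999, 0.003], [0.999, -0.037, 0.0], [0.0, 0.003, -1.0]]
tool shift mm [ 68.7 -91.3 146.7]
```

Emit:
send_rows(xyz=[[20,-25,0],[40,-50,0],[60,-78,10],[69,-91,40],[69,-91,70],[69,-91,95],[69,-91,115],[69,-91,130],[69,-91,141],[69,-91,146]], dr=[[0,0,0],[0,0,0],[0,0,0],[0,0,0],[0,0,0],[0,0,0],[0,0,0],[0,0,0],[0,0,0],[0,0,0]], jaw=60)

```text
time: 19.47
position: [0.5595, -0.0548, 0.2187]
tool_rot: [-2.26, -2.178, 0.005]
ft_force: [0.5, 0.7, 0.1]
grip_width: 0.69
grip_force: 0.0
```

Emit:
send_rows(xyz=[[0,0,0],[0,0,0],[0,0,0],[0,0,0],[0,0,0],[0,0,0],[0,0,0],[0,0,0],[0,0,0],[0,0,0]], dr=[[0,0,0],[0,0,0],[0,0,0],[0,0,0],[0,0,0],[0,0,0],[0,0,0],[0,0,0],[0,0,0],[0,0,0]], jaw=10, grip_force=15)

```text
time: 20.3
position: [0.5614, -0.0551, 0.2216]
tool_rot: [2.262, 2.18, 0.001]
ft_force: [1.6, -0.0, 1.3]
grip_width: 0.18
grip_force: 15.0
```

Run:
```python
from h import *
s=get_state();print(s["position"],s["ft_force"].round(1),s["joint_positions"].round(2))
t,r=tool(); piv=np.array([.6884,.098]); v=t[:2]-piv; print("radius",np.hypot(*v))
for a in np.arange(0,1.46,.1):
    c,q=np.cos(a),-np.sin(a); w=np.array([c*v[0]-q*v[1],q*v[0]+c*v[1]])
    print(round(a,2),np.round(r.inv().apply(np.r_[piv+w,t[2]]-t)*1e3,1))
```

```text
[ 0.56135153 -0.05506639  0.22159386] [ 1.6 -0.   1.3] [-0.35  0.15  0.44  1.71 -0.07  1.29  0.07]
radius 0.19892368360283083
0.0 [-0.  0. -0.]
0.1 [ 12.9 -15.1  -0. ]
0.2 [ 27.2 -28.9  -0. ]
0.3 [ 42.9 -41.2  -0. ]
0.4 [ 59.7 -51.8  -0. ]
0.5 [ 77.5 -60.7  -0. ]
0.6 [ 96.  -67.8  -0. ]
0.7 [115.2 -73.   -0. ]
0.8 [134.8 -76.3  -0. ]
0.9 [154.7 -77.6  -0. ]
1.0 [174.6 -76.9  -0. ]
1.1 [194.3 -74.2  -0. ]
1.2 [213.6 -69.6  -0. ]
1.3 [232.4 -63.   -0. ]
1.4 [250.4 -54.6   0. ]
```

Emit:
send_rows(xyz=[[6.3,-7.7,0],[12.9,-15.1,0],[19.9,-22.2,0],[27.2,-28.9,0],[34.9,-35.2,0],[42.9,-41.2,0],[51.2,-46.7,0],[59.7,-51.8,0],[68.5,-56.4,0],[77.5,-60.7,0]], dr=[[0,0,0.05],[0,0,0.1],[0,0,0.15],[0,0,0.2],[0,0,0.25],[0,0,0.3],[0,0,0.35],[0,0,0.4],[0,0,0.45],[0,0,0.5]])

```text
time: 21.13
position: [0.504, 0.024, 0.2216]
tool_rot: [2.732, 1.547, 0.003]
ft_force: [4.9, -1.3, -2.3]
grip_width: 0.178
grip_force: 15.0
```

Run:
```python
from h import *
s=get_state();t=s["position"];print(t,s["ft_force"].round(1),s["joint_positions"].round(2),s["grip_width"])
v=t[:2]-[.6884,.098];print(np.hypot(*v),np.degrees(np.arctan2(v[1],v[0])))
```

```text
[0.5040027  0.02403962 0.22162996] [ 4.9 -1.3 -2.3] [-0.48  0.01  0.38  1.84 -0.    1.28 -0.64] 0.17796962627640767
0.19867688211255607 -158.14464643769952
```

Emit:
send_rows(xyz=[[6.3,-7.7,0],[12.9,-15.1,0],[19.9,-22.2,0],[27.2,-28.9,0],[34.9,-35.2,0],[42.9,-41.2,0],[51.2,-46.7,0],[59.7,-51.8,0],[68.5,-56.4,0],[77.5,-60.7,0]], dr=[[0,0,0.05],[0,0,0.1],[0,0,0.15],[0,0,0.2],[0,0,0.25],[0,0,0.3],[0,0,0.35],[0,0,0.4],[0,0,0.45],[0,0,0.5]])

```text
time: 21.97
position: [0.4912, 0.1211, 0.2216]
tool_rot: [3.03, 0.823, 0.001]
ft_force: [1.4, -3.4, 0.4]
grip_width: 0.179
grip_force: 15.0
```

Emit:
send_rows(xyz=[[6.3,-7.7,0],[12.9,-15.1,0],[19.9,-22.2,0],[27.2,-28.9,0],[34.9,-35.2,0],[42.9,-41.2,0],[48,-44.7,0],[52,-47.5,0],[55,-49,0],[57,-50.3,0]], dr=[[0,0,0.05],[0,0,0.1],[0,0,0.15],[0,0,0.2],[0,0,0.25],[0,0,0.3],[0,0,0.33],[0,0,0.36],[0,0,0.37],[0,0,0.38]])

```text
time: 22.8
position: [0.5145, 0.1938, 0.2216]
tool_rot: [3.131, 0.24, 0.0]
ft_force: [0.6, -2.6, 2.0]
grip_width: 0.18
grip_force: 15.0
```

Run:
```python
from h import *
s=get_state();t=s["position"];print(t,s["ft_force"].round(1),s["joint_positions"].round(2),s["grip_width"])
v=t[:2]-[.6884,.098];print(np.hypot(*v),np.degrees(np.arctan2(v[1],v[0])))
```

```text
[0.51454138 0.19384727 0.22155332] [ 0.6 -2.6  2. ] [-0.64  0.12  0.25  1.74 -0.03  1.29 -1.8 ] 0.17959252018111013
0.19852837978870289 151.13230024085607
```

Emit:
send_rows(xyz=[[0.6,-0.7,0],[1.2,-1.4,0],[1.9,-2.2,0],[2.6,-3,0],[2.6,-3,0],[2.6,-3,0],[2.6,-3,0],[2.6,-3,0],[2.6,-3,0],[2.6,-3,0]], dr=[[0,0,0],[0,0,0],[0,0,0],[0,0,0],[0,0,0],[0,0,0],[0,0,0],[0,0,0],[0,0,0],[0,0,0]])

```text
time: 23.63
position: [0.5163, 0.1968, 0.2216]
tool_rot: [3.132, 0.24, -0.0]
ft_force: [-1.0, -5.1, 3.1]
grip_width: 0.181
grip_force: 15.0
```

Emit:
send_rows(xyz=[[0.6,-0.7,0],[1.2,-1.4,0],[1.9,-2.2,0],[2.6,-3,0],[2.6,-3,0],[2.6,-3,0],[2.6,-3,0],[2.6,-3,0],[2.6,-3,0],[2.6,-3,0]], dr=[[0,0,0],[0,0,0],[0,0,0],[0,0,0],[0,0,0],[0,0,0],[0,0,0],[0,0,0],[0,0,0],[0,0,0]])

```text
time: 24.47
position: [0.5164, 0.197, 0.2215]
tool_rot: [3.127, 0.237, -0.01]
ft_force: [-7.8, -11.4, 9.4]
grip_width: 0.178
grip_force: 15.0
```

Position stopped changing and the force rose, so the guard is at its stop. I'll relax, open the jaws, go up, and check.

Emit:
send_rows(xyz=[[-1.3,1.5,0],[-2.4,2.8,0],[-2.4,2.8,0],[-2.4,2.8,0],[-2.4,2.8,0],[-2.4,2.8,0],[-2.4,2.8,0],[-2.4,2.8,0],[-2.4,2.8,0],[-2.4,2.8,0]], dr=[[0,0,0],[0,0,0],[0,0,0],[0,0,0],[0,0,0],[0,0,0],[0,0,0],[0,0,0],[0,0,0],[0,0,0]], jaw=50)

```text
time: 25.3
position: [0.5165, 0.1981, 0.2214]
tool_rot: [-3.132, -0.241, -0.0]
ft_force: [-0.4, 0.2, 0.1]
grip_width: 0.574
grip_force: 0.0
```

Emit:
send_rows(xyz=[[0,0,-10],[0,0,-25],[0,0,-50],[0,0,-80],[0,0,-110],[0,0,-140],[0,0,-150],[0,0,-150],[0,0,-150],[0,0,-150]], dr=[[0,0,0],[0,0,0],[0,0,0],[0,0,0],[0,0,0],[0,0,0],[0,0,0],[0,0,0],[0,0,0],[0,0,0]])

```text
time: 26.13
position: [0.5158, 0.1978, 0.3697]
tool_rot: [3.131, 0.241, -0.004]
ft_force: [0.5, 0.2, -0.2]
grip_width: 0.573
grip_force: 0.0
```

Run:
```python
from h import *
cv2.imwrite("pics/s4.png",get_image("scene")[:,:,::-1])
p=[0.6337,-0.0149,0.1400955]; a=-1.4; c,s=np.cos(a),np.sin(a)
def g(x,y,z): 
    x,y=x-.07,y-.104; return [c*x-s*y+.07,s*x+c*y+.104,z]
print(proj("scene",mill(p,[g(-.077,-.03,.236),g(0,-.114,.267),g(0,-.114,.249)])))
```

```text
[[403.66101444 184.04991985]
 [352.05013023 166.89150317]
 [351.60595003 173.61278758]]
```

View pics/s4.png

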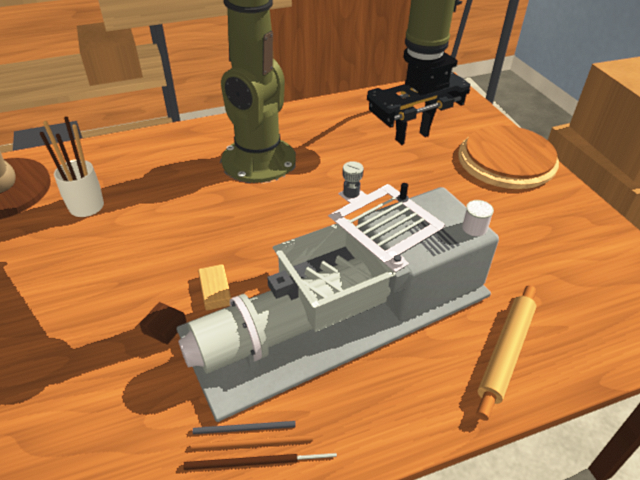

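The guard is open: the handle top is at (404,185), where 1.4 rad predicts (403.7,184). The screw head top is at (353,168), matching the raised position, and the bystanders I can see are where they were. I'm handing in the job.

```bash
python3 -c "
from bench import *
print(close_job())"
```

```text
the job is handed in; nothing more can be done
None
```

I screwed the captive screw up to its stop, where it stays up by itself, swung the guard open to its stop, moved the gripper clear and handed in the job at about 26 s; `close_job()` returned no verdict.

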